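# Close the clay extruder's hatch and set its length stop

## Task

Get the clay extruder ready for a run. Turn the three wing bolts of its tilted loading hatch clockwise until each is fully home against its end stop, and hang the wooden length stop by its hook on the rail above the roller run-out, between the extruder and the red collar, and slide it along until it rests against the collar. Do not disturb the bottle, pot, test tile and loop tool that stand around it.

Things in the scene. Friction and masses are not known exactly. Their poses are not given: they have to be found in the camera images.
- extruder: bench clay extruder, fixed: dark base 125x400 mm (y -0.11 to 0.29), grey barrel 110 mm thick along y, its axis 95 mm up, green motor housing at +y (top 163 mm up), die flange at y -0.12 facing -y. Origin on the table under the middle of the loading neck, z up.
- hatch (a point): middle of the outer face of the round aluminium hatch cover, 158 mm across, 12 mm thick, on top of the loading neck. z: out of the hatch, leaning 35 degrees from vertical towards the robot; x: up the slope; y: left. Three wing bolts stand 60 mm from it: one up the slope, two below, left and right.
- bolt_top (a joint): turn of the uppermost wing bolt, rad: 0 undone, grows clockwise seen from in front of the hatch, 2.1 is the end stop (fully home; the wing then points at the middle of the hatch). The bolt moves 2.4 mm into the hatch per rad, is stiff and stays where it is left.
- bolt_top_grip (a point): grip point of the uppermost wing bolt, on its axis half way up its black wing. z: the bolt's axis, out of the hatch (35 degrees from vertical, leaning to the robot); x: along the wing, which is 64 mm long, 13 mm thick (along y), 26 mm high (13 mm above and below this point). Its round hub, 31 mm across, begins 9 mm below this point; the cover lies 25 to 30 mm below it.
- bolt_left (a joint): turn of the lower left (towards the motor) wing bolt, rad: 0 undone, grows clockwise seen from in front of the hatch, 2.1 is the end stop (fully home; the wing then points at the middle of the hatch). The bolt moves 2.4 mm into the hatch per rad, is stiff and stays where it is left.
- bolt_left_grip (a point): grip point of the lower left (towards the motor) wing bolt, on its axis half way up its black wing. z: the bolt's axis, out of the hatch (35 degrees from vertical, leaning to the robot); x: along the wing, which is 64 mm long, 13 mm thick (along y), 26 mm high (13 mm above and below this point). Its round hub, 31 mm across, begins 9 mm below this point; the cover lies 25 to 30 mm below it.
- bolt_right (a joint): turn of the lower right (towards the run-out) wing bolt, rad: 0 undone, grows clockwise seen from in front of the hatch, 2.1 is the end stop (fully home; the wing then points at the middle of the hatch). The bolt moves 2.4 mm into the hatch per rad, is stiff and stays where it is left.
- bolt_right_grip (a point): grip point of the lower right (towards the run-out) wing bolt, on its axis half way up its black wing. z: the bolt's axis, out of the hatch (35 degrees from vertical, leaning to the robot); x: along the wing, which is 64 mm long, 13 mm thick (along y), 26 mm high (13 mm above and below this point). Its round hub, 31 mm across, begins 9 mm below this point; the cover lies 25 to 30 mm below it.
- runout: roller run-out that takes the clay from the die, fixed, 320 mm long (y), 73 mm wide, white rollers with tops 71 mm high. Origin on the table under its middle; +y towards the extruder.
- rail_mid (a point): middle of the steel rail above the run-out's centre line: 12 mm thick, straight, along y, its axis 170 mm above the table, between two end brackets (22 mm wide at y +-0.147) that come up from behind (+x). Open from above and from the robot's side.
- collar: red collar fixed on the rail, 28 mm across, 16 mm long along the rail (y), with a small black screw on top that reaches 27 mm above the rail's axis. Origin at its centre, on the rail's axis; +y towards the extruder.
- length_stop: length stop, about 140 g, 150 mm tall, standing: wooden block 50 (x) x 36 (y) x 44 (z) mm, on it a bent steel hook 36 mm wide (y), above that a dark wooden grip tab 24 (x) x 12 (y) mm from z 0.102 to 0.150. Origin under the middle of the block. When set, its 36 mm side lies along the rail.
- hook (a point): where the rail's axis lies when the stop hangs (89.7 mm above the block's underside). Over it the hook forms a roof; its leg stands at x -0.0135; its tip hangs down at x +0.0135 to 18 mm below this point. A rail enters from the +x side, between the tip and the block's top (43 mm below this point): best with its axis 30 mm below this point.
- slip_bottle: white squeeze bottle with a red pointed cap, 66 mm across, 200 mm tall; origin under its foot
- pinch_pot: small beige pinch pot, 61x62x36 mm; origin under its foot
- test_tile: upright L-shaped glaze test tile, red-brown glaze over bare clay, 34x37x59 mm; origin under its foot
- loop_tool: wooden-handled loop trimming tool lying flat, 26x188x13 mm; origin under its middle
There are look-alikes about, which are no part of the job. Leave any blue look-alike of the length_stop alone.

How it is judged:
At the end, for the whole second after the job is handed in: All three wing bolts are turned to within 0.1 rad of their end stops (2.1 rad). The length stop hangs still on the rail by its hook, plumb within 0.12 rad, square to the rail within 0.15 rad, clear of the rollers, on the extruder's side of the red collar and touching it or at most 5 mm from it (value of joint each of bolt_top, bolt_left, bolt_right above 2 rad and x of length_stop in the frame of runout between -0.007 and 0.007 m and z of length_stop in the frame of runout between 0.0765 and 0.0845 m and y of length_stop in the frame of collar between 0.0235 and 0.031 m and angle between length_stop's own z axis and vertical below 0.12 rad and angle between the y axis of length_stop and the y axis of runout, either way round below 0.15 rad and contact force between length_stop and runout above 0.3 N and linear speed of length_stop below 0.02 m/s).
It fails at once if one of the bystanders (bottle, pinch pot, test tile, loop tool) is shifted by more than 4 cm (distance of any of slip_bottle, pinch_pot, test_tile, loop_tool from where it was at the start of the episode above 0.04 m).
It fails at once if one of the bystanders is knocked over (angle between any of slip_bottle, pinch_pot, test_tile, loop_tool's own z axis and vertical above 0.6 rad).
It also fails if it takes over 72 s, if anything falls off the work surface, if the arm or the gripper's body presses on something with over 40 N, if the wrist force passes 120 N, or if a joint passes its speed limit or range.

## Robot

A 7-joint arm with a two-finger parallel gripper is mounted at the origin on a cart in front of the work surface, level with it; the furniture and walls round the work are solid. World frame = base frame: x ahead of the robot, y to its left, z up, the work surface at z = 0. Lengths are in m, angles in rad, forces in N, time in s.
With the tool pointing down it reaches from about 0.4 to 0.875 m from the base axis. Payload 19.3 kg.
Tool frame: the origin (TCP) lies between the finger pads; the fingertips stand 17 mm ahead of it and the grasp point (between the pads) lies 2 mm behind it; z points along the fingers, y is the line along which they close (so a half turn about z gives the same grasp; the last joint's range is limited). The gripper opens to 85 mm and grips with 20 to 120 N. Pads are 22 mm wide; open, the fingers measure 114 mm over their backs; the gripper's body (76 mm by 85 mm) begins 54 mm behind the grasp point. The pads swing forward as they close: fully open they stand 13 mm farther back than shut.
Start: joints at [-1.418, 0.521, -0.036, 1.599, 0.021, 1.021, -0.113], TCP at [0.138, 0.61, 0.248] pointing down, gripper open.
Joint ranges: [-2.91, 2.91], [-0.3, 2.13], [-1.5, 1.42], [0.17, 2.43], [-1.26, 4.41], [0.16, 1.93], [-2.52, 2.52]. Speed limits (rad/s): [1.89, 1.89, 2.39, 2.39, 3.01, 3.01, 3.01].

## Interface

Orientations are given as [roll, pitch, yaw] about the fixed x, y, z axes, in that order (R = Rz(yaw) Ry(pitch) Rx(roll)).
In Python, from workcell import bot gives the robot as it stands.
- The arm moves only by the shell command python3 -m inch 'ROWS' [FORCE]. ROWS is JSON, a list of rows, each a list of 7 numbers: the shift along the tool's x, y, z in units of 200 mm (1.0 is 200 mm), then the turn, a rotation vector about the tool's x, y, z in units of 90 degrees (1.0 is 90 degrees), then the opening, from 0 (shut) to 1 (fully open). In form: [[x, y, z, rx, ry, rz, grip], ...]. A call has 1 to 20 rows; each row is the pose to reach, as a shift and turn from the pose commanded when the call began, along the tool's axes at that moment; what a row does not reach only later rows make up. A row lasts 1/8 s, in which the tool goes at most 62.5 mm and 10.7 degrees, less where a joint would pass 70% of its speed; a pose out of reach is approached as far as the arm can. A call with a number of a shift or a turn outside -1 to 1 is refused whole. A call with a gripper value outside its range is refused whole. The fingers move at their own pace and stop on an object; FORCE is the grip in N (left out, the last holds). Time passes only in rows, so rows that repeat a pose let the fingers close. It gives the time, the measured TCP pose, the force, the opening and the grip force at its end, in the units of the state.
- bot.observe(): the state, without advancing time (a new reading comes with each control period).
- bot.grab_frame(name): name is "scene" or "top"; returns a dict with "img" (480x640x3 uint8, red, green, blue), "z_map" (480x640 float32, m along the optical axis (not along the pixel's ray), 0 where there is no reading), "vfov" (degrees; the focal length in pixels is half the picture's height over the tangent of half this angle, whatever the lens; pixels are square), "cx", "cy" (the principal point, pixels), "rvec" (rotation vector, rad) and "tvec" (3), from world to camera coordinates, as OpenCV has them. Camera axes: x right, y down, z forward; pixel columns grow to the right and rows downward; lengths in m; the calibration is good to about 2 mm. A picture is of the moment at which its call begins.
- bot.job_done(): hands the job in; it is judged then, once.
The state is a dict: "clock": time; "qpos": joint angles; "qd": joint speeds; "joint_efforts": joint torques, N m; "position": TCP position; "tool_rot": TCP orientation; "force": force on the tool from outside, world axes, zero at the start; "moment": the same for the moment, N m; "grip_width": finger opening in m; "finger_force": force on a finger pad.
Only numpy, scipy, OpenCV 4.12 (cv2) and the standard library are available. Lean on these libraries where they do the work, as an engineer would, in place of code of your own. Each camera call takes 0.05 s, during which the arm holds its last target. There are 200 camera calls.

## Working session

There is one attempt and no reset: what is moved stays moved. The work goes in short steps, Python scripts to look and compute and a shell command to move; the robot and the scene stay as the last step left them, time stands still between calls to the robot, and variables do not carry over. Pictures are saved under pics/ and viewed, at most 10 in all, crops included, and the job is handed in when it is done.

```bash
ls; mkdir -p pics
cat > h.py <<'E'
import numpy as np, cv2
from scipy.spatial.transform import Rotation as R
from workcell import bot
def cam(n):
    f=bot.grab_frame(n); f['f']=240/np.tan(np.radians(f['vfov'])/2); f['R']=cv2.Rodrigues(np.array(f['rvec'],float))[0]; f['t']=np.array(f['tvec'],float).ravel(); return f
def cloud(f):
    v,u=np.mgrid[:480,:640]; z=f['z_map']; p=np.stack([(u-f['cx'])*z/f['f'],(v-f['cy'])*z/f['f'],z],-1)
    w=(p-f['t'])@f['R']; w[z==0]=np.nan; return w
def proj(f,p):
    c=f['R']@np.array(p)+f['t']; return c[:2]/c[2]*f['f']+[f['cx'],f['cy']]
E
python3 - <<'E'
from h import *
ims=[]
for n in ['scene','top']:
    f=cam(n); cv2.imwrite(f'pics/{n}.png',f['img'][:,:,::-1]); print(n,f['f'],f['cx'],f['cy'],-f['R'].T@f['t'],(f['z_map']>0).mean(), f['R'][2])
    np.savez(n,**{k:f[k] for k in f})
print(bot.observe())
E
```

```text
pics
scene 513.6278044980146 320.8682200149008 235.7184689218428 [-0.3901632  -0.47498532  0.85975762] 0.9856184895833333 [ 0.70998363  0.4086507  -0.57352233]
top 455.9549016407807 321.05262055981694 238.14275044378084 [ 0.40768441 -0.0134834   1.21886355] 0.9959830729166667 [ 0.09011953  0.00484856 -0.99591915]
{'clock': 0.1, 'qpos': array([-1.41821101,  0.52195696, -0.03634279,  1.59992864,  0.02122636,
        1.0210956 , -0.11283036]), 'qd': array([ 0.00058415, -0.00161415,  0.00148862, -0.00115773,  0.00010202,
       -0.00063003, -0.00142803]), 'joint_efforts': array([ 3.83948180e-03, -9.28479052e+01,  1.98427118e+00, -3.70536268e+01,
        1.81522162e-02,  5.23421084e-03, -5.72549061e-05]), 'position': array([0.13806053, 0.60928037, 0.24778953]), 'tool_rot': array([-3.14059345e+00,  8.41495432e-05,  2.91879274e+00]), 'force': array([ 0.62973395, -0.15766169, -0.00318766]), 'moment': array([-0.01261504, -0.01823688, -0.02601846]), 'finger_force': 0.0, 'grip_width': 0.08539439790920744}
```

View pics/scene.png

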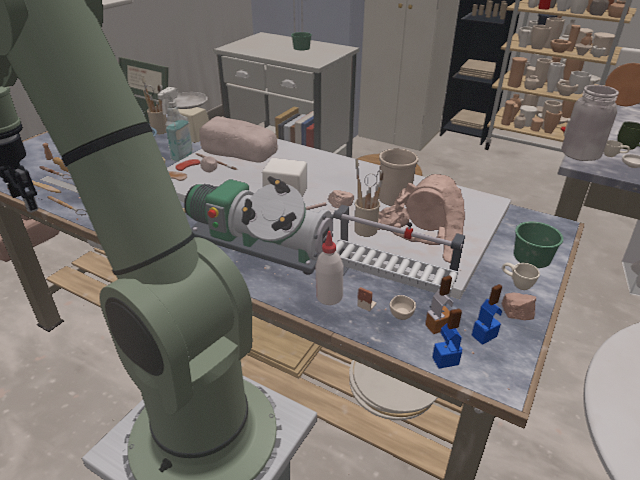

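View pics/top.png

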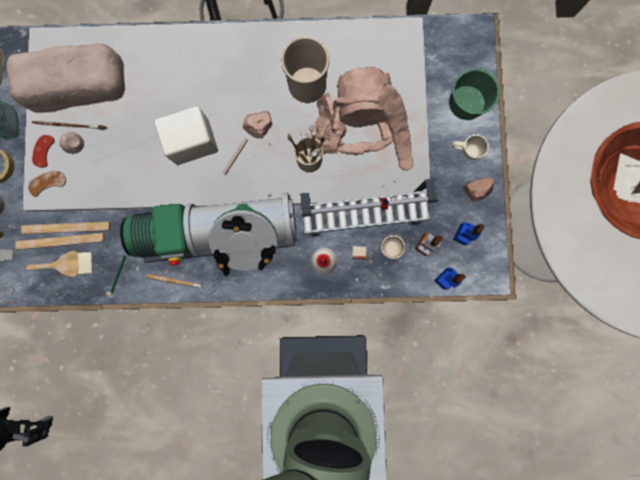

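Scene view: wooden length stop at (438,316), with its dark tab at (446,285). It stands close to two blue look-alikes at (447,350) and (487,325). Hatch is at (275,208), red collar at (408,231), bottle at (329,275), tile at (366,298), pot at (402,307). In the top view, the wooden stop is at (428,243), the blue ones at (450,278) and (468,233), and the hatch at (243,240) with bolts at (237,223), (222,262) and (267,257).
Candidates for the stop: wooden (438,316), blue (447,350), blue (487,325). I choose the wooden one and check it in a crop.

Run:
```python
from h import *
T=dict(np.load('top.npz'));S=dict(np.load('scene.npz'))
a=cv2.resize(S['img'][265:375,395:515],None,fx=3.3,fy=3.3,interpolation=3)
b=cv2.resize(T['img'][205:285,205:285],None,fx=4.5,fy=4.5,interpolation=3)
c=cv2.resize(S['img'][165:250,235:320],None,fx=4.5,fy=4.5,interpolation=3)[:360,:360]
o=np.zeros((363,396+720,3),np.uint8);o[:363,:396]=a[:363];o[:360,396:756]=b;o[:360,756:1116]=c
cv2.imwrite('pics/crop.png',cv2.resize(o,(800,260))[:,:,::-1])
for n,f in (('top',T),('scene',S)):
    w=cloud(f); hsv=cv2.cvtColor(f['img'],cv2.COLOR_RGB2HSV); H,Sa,V=hsv[...,0].astype(int),hsv[...,1],hsv[...,2]
    ok=np.isfinite(w[...,0])&(w[...,2]>.004)&(w[...,2]<.3)&(w[...,0]>.3)&(w[...,0]<.85)&(w[...,1]<.3)&(w[...,1]>-.5)
    masks={'red':(Sa>150)&((H<6)|(H>174))&(V>70),'wood':(Sa>90)&(H>=6)&(H<18),'blue':(Sa>150)&(H>100)&(H<130)&(w[...,2]>.01),'black':(V<45),}
    for k,m in masks.items():
        nl,l,st,ce=cv2.connectedComponentsWithStats((m&ok).astype(np.uint8))
        for i in range(1,nl):
            if st[i,4]>11:
                p=w[l==i]; print(n,k,st[i,4],ce[i].round(),np.median(p,0).round(3),p.min(0).round(3),p.max(0).round(3))
```

```text
top red 29 [383. 204.] [ 0.575 -0.153  0.18 ] [ 0.57  -0.161  0.175] [ 0.589 -0.148  0.195]
top red 120 [323. 260.] [ 0.451 -0.011  0.164] [ 0.438 -0.025  0.156] [0.464 0.002 0.2  ]
top wood 36 [312. 144.] [0.741 0.008 0.115] [0.734 0.004 0.048] [0.756 0.015 0.152]
top wood 35 [304. 147.] [0.74  0.029 0.106] [0.733 0.025 0.059] [0.751 0.036 0.135]
top wood 30 [297. 149.] [0.72  0.044 0.151] [0.695 0.037 0.075] [0.74  0.049 0.205]
top wood 57 [478. 229.] [ 0.518 -0.381  0.144] [ 0.509 -0.391  0.115] [ 0.527 -0.376  0.153]
top wood 26 [236. 228.] [0.523 0.174 0.241] [0.518 0.168 0.236] [0.527 0.181 0.245]
top wood 56 [422. 241.] [ 0.505 -0.271  0.032] [ 0.473 -0.283  0.004] [ 0.521 -0.257  0.049]
top wood 53 [436. 240.] [ 0.493 -0.28   0.146] [ 0.484 -0.289  0.112] [ 0.503 -0.274  0.153]
top wood 40 [360. 257.] [ 0.462 -0.106  0.057] [ 0.459 -0.123  0.054] [ 0.465 -0.09   0.064]
top wood 26 [266. 260.] [0.455 0.118 0.19 ] [0.448 0.11  0.183] [0.459 0.124 0.194]
top wood 29 [221. 265.] [0.446 0.219 0.19 ] [0.439 0.212 0.183] [0.45  0.226 0.194]
top wood 50 [459. 278.] [ 0.403 -0.329  0.
[... 1871 characters left out ...]
  0.004] [ 0.52  -0.256  0.153]
scene blue 741 [487. 322.] [ 0.505 -0.384  0.049] [ 0.485 -0.41   0.01 ] [ 0.535 -0.359  0.114]
scene blue 809 [448. 348.] [ 0.393 -0.334  0.046] [ 0.37 -0.36  0.01] [ 0.422 -0.305  0.107]
scene black 13 [409. 224.] [ 0.576 -0.157  0.198] [ 0.572 -0.16   0.193] [ 0.579 -0.152  0.199]
scene black 71 [456. 260.] [ 0.63  -0.271  0.095] [ 0.579 -0.279  0.067] [ 0.638 -0.255  0.17 ]
scene black 59 [447. 287.] [ 0.491 -0.288  0.121] [ 0.478 -0.291  0.106] [ 0.497 -0.277  0.149]
scene black 44 [497. 296.] [ 0.517 -0.39   0.126] [ 0.505 -0.392  0.107] [ 0.524 -0.384  0.147]
scene black 71 [456. 321.] [ 0.401 -0.337  0.125] [ 0.392 -0.343  0.107] [ 0.405 -0.332  0.145]
```

View pics/crop.png

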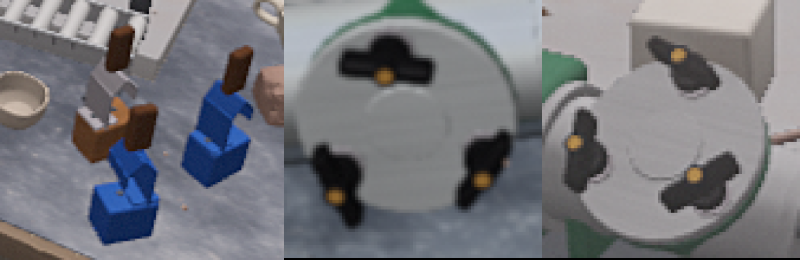

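The crop confirms it: the wooden block with the steel hook is the left-rear one. The two blue ones stand in front of it and to its right. Each wing has a brass dot on its axis. Next I measure the geometry.

```bash
cat > meas.py <<'E'
from h import *
def go(T,S,out=True):
    res={}
    pts=[];blk=[];hook=[];blkz=[];rail=[]
    for f in (T,S):
        w=cloud(f); hsv=cv2.cvtColor(f['img'],cv2.COLOR_RGB2HSV); H,Sa,V=hsv[...,0].astype(int),hsv[...,1],hsv[...,2]
        near=lambda c,r:np.linalg.norm(w-np.array(c),axis=-1)<r
        pts.append(w[near([.49,.17,.19],.085)&(Sa<40)&(V>110)])
        blk.append(w[near([.49,.17,.21],.11)&(V<60)])
        rail.append(w[(abs(w[...,2]-.172)<.01)&(abs(w[...,0]-.58)<.05)&(w[...,1]<.0)&(w[...,1]>-.23)&~((Sa>150))])
    P=np.vstack(pts)
    n0=np.array([-np.sin(np.radians(35)),0,np.cos(np.radians(35))])
    d=P@n0; m=np.median(d)
    for _ in range(3):
        Q=P[abs(d-m)<.004]; c=Q.mean(0); n=np.linalg.svd(Q-c)[2][2]; n*=np.sign(n[2]); d=P@n; m=c@n
    print('plane n',n.round(3),'c',c.round(4),len(Q),[p.mean(0).round(3) for p in pts],'tilt',np.degrees(np.arccos(n[2])))
    res['n']=n; 
    Rr=np.vstack(rail); cr=np.median(Rr,0); s=np.polyfit(Rr[:,1],Rr[:,0],1); print('rail x=ay+b',s,cr,Rr.min(0),Rr.max(0),len(Rr),[len(r) for r in rail])
    return res,blk
if __name__=='__main__':
    T=dict(np.load('top.npz'));S=dict(np.load('scene.npz'))
    res,blk=go(T,S); n=res['n']
    # extruder yaw psi: hatch leans toward extruder -x
    for f,name in((T,'top'),(S,'scene')):
        w=cloud(f); hsv=cv2.cvtColor(f['img'],cv2.COLOR_RGB2HSV); H,Sa,V=hsv[...,0].astype(int),hsv[...,1],hsv[...,2]
        for nm,g in (('top',[.52,.174,.241]),('left',[.446,.219,.19]),('right',[.455,.118,.19])):
            near=np.linalg.norm(w-np.array(g),axis=-1)<.02
            b=w[near&(Sa>90)&(H>=6)&(H<25)]; print(name,nm,'brass',len(b),b.mean(0).round(4) if len(b) else '')
        # stop
        ns=(np.hypot(w[...,0]-.49,w[...,1]+.28)<.05)&(w[...,2]>.005)&(w[...,2]<.16)
        st=w[ns&(Sa<60)&(V>60)]; 
        if len(st): print(name,'steel',len(st),st.mean(0).round(3),st.min(0).round(3),st.max(0).round(3))
        for lo,hi in((.04,.048),(.148,.156),(.09,.102)):
            q=w[ns&(w[...,2]>lo)&(w[...,2]<hi)&~((H>100)&(Sa>150))]
            if len(q)>4:
                (cx,cy),(a,bb),an=cv2.minAreaRect((q[:,:2]*1000).astype(np.float32)); print(name,lo,len(q),q.mean(0).round(4),(cx,cy),(a,bb),an)
E
python3 meas.py
```

```text
plane n [-0.57  -0.047  0.82 ] c [0.4981 0.1715 0.1735] 3729 [array([0.502, 0.172, 0.176]), array([0.495, 0.17 , 0.173])] tilt 34.89674592795984
rail x=ay+b [-0.08644254  0.56332105] [ 0.57285237 -0.11344138  0.17395664] [ 0.55710271 -0.22973701  0.16233216] [ 5.92448667e-01 -4.74808361e-05  1.81973251e-01] 944 [496, 448]
top top brass 30 [0.5228 0.1747 0.241 ]
top left brass 32 [0.4449 0.2191 0.1895]
top right brass 34 [0.4536 0.1174 0.1892]
top steel 257 [ 0.485 -0.277  0.073] [ 0.458 -0.32   0.005] [ 0.527 -0.235  0.15 ]
top 0.04 82 [ 0.4881 -0.2733  0.0441] (492.900146484375, -282.7106018066406) (34.846519470214844, 49.75032043457031) 57.10932922363281
top 0.148 23 [ 0.4923 -0.2836  0.1494] (492.3926696777344, -283.545166015625) (10.057010650634766, 21.28433609008789) 49.525123596191406
top 0.09 74 [ 0.4925 -0.2803  0.0951] (492.45086669921875, -282.8306884765625) (35.82325744628906, 24.280969619750977) 51.01253890991211
scene top brass 17 [0.5202 0.1754 0.242 ]
scene left brass 18 [0.4433 0.2206 0.19  ]
scene right brass 19 [0.4514 0.117  0.1904]
scene steel 405 [ 0.482 -0.277  0.075] [ 0.454 -0.304  0.005] [ 0.509 -0.253  0.152]
scene 0.04 145 [ 0.4853 -0.2835  0.0448] (488.7903137207031, -282.7016906738281) (39.988250732421875, 51.644554138183594) 51.061439514160156
scene 0.148 40 [ 0.4903 -0.2819  0.1502] (491.43145751953125, -281.4949951171875) (11.615765571594238, 23.01873016357422) 61.94573974609375
scene 0.09 94 [ 0.4853 -0.2801  0.0956] (483.6688537597656, -279.1831970214844) (41.30735397338867, 22.364931106567383) 73.20091247558594
```

```bash
cat > m2.py <<'E'
from h import *
T=dict(np.load('top.npz'));S=dict(np.load('scene.npz'))
psi=np.radians(4.8); Rh=R.from_euler('ZY',[psi,-np.radians(35)]).as_matrix()
c=np.array([.498,.1715,.1735])
D=dict(top=[.5215,.175,.2415],left=[.444,.22,.19],right=[.4525,.117,.19])
for k,d in D.items():
    d=np.array(d); l=Rh.T@(d-c); rad=dict(top=0,left=120,right=240)[k]; print(k,'dot hatch frame',l.round(4))
    for f in(T,S):
        w=cloud(f).reshape(-1,3); V=f['img'].max(-1).ravel(); q=(w-d)@Rh
        m=(V<60)&(np.hypot(q[:,0],q[:,1])<.036)&(q[:,2]>-.013)&(q[:,2]<.01)
        (cx,cy),(a,b),an=cv2.minAreaRect((q[m,:2]*1000).astype(np.float32)); an=an if a>b else an+90
        u=np.linalg.svd(q[m,:2]-q[m,:2].mean(0))[2][0]
        print('  ',m.sum(),'centre',round(cx,1),round(cy,1),'size',round(a),round(b),'wing dir rel radial (ccw deg mod180)',round((an-rad)%180,1),round((np.degrees(np.arctan2(u[1],u[0]))-rad)%180,1))
print('tri', Rh.round(3))
a=np.radians(-34); ex=np.array([np.cos(a),np.sin(a)]); ey=np.array([-ex[1],ex[0]])
for f in(T,S):
    w=cloud(f); hsv=cv2.cvtColor(f['img'],cv2.COLOR_RGB2HSV); s=hsv[...,1]
    r=w[...,:2]-[.492,-.2825]; X=r@ex;Y=r@ey
    for lo,hi in((.052,.068),(.074,.09),(.09,.101)):
        m=(abs(X)<.026)&(abs(Y)<.022)&(w[...,2]>lo)&(w[...,2]<hi)&(s<110)
        print(lo,m.sum(),np.percentile(X[m],[5,25,50,75,95]).round(4) if m.sum() else '')
E
python3 m2.py
```

```text
top dot hatch frame [0.0584 0.0015 0.0421]
   149 centre 2.6 -0.8 size 61 11 wing dir rel radial (ccw deg mod180) 76.2 76.2
   38 centre -4.4 -2.8 size 55 14 wing dir rel radial (ccw deg mod180) 81.9 81.2
left dot hatch frame [-0.0313  0.0528  0.0421]
   144 centre 0.2 -0.3 size 62 17 wing dir rel radial (ccw deg mod180) 80.1 75.6
   102 centre -2.6 -2.0 size 59 12 wing dir rel radial (ccw deg mod180) 73.9 73.3
right dot hatch frame [-0.0314 -0.0505  0.0421]
   126 centre 0.2 -0.7 size 15 64 wing dir rel radial (ccw deg mod180) 82.1 79.3
   121 centre -2.8 -2.8 size 12 61 wing dir rel radial (ccw deg mod180) 79.7 80.8
tri [[ 0.816 -0.084 -0.572]
 [ 0.069  0.996 -0.048]
 [ 0.574  0.     0.819]]
0.052 16 [-0.0139 -0.0136 -0.0133 -0.0132 -0.0126]
0.074 48 [-0.0137 -0.0131 -0.0115 -0.0091  0.0154]
0.09 67 [-0.0103 -0.007  -0.0032  0.0057  0.0115]
0.052 62 [-0.0168 -0.016  -0.0151 -0.0141 -0.0134]
0.074 99 [-0.0164 -0.0155 -0.0142 -0.0109  0.0125]
0.09 91 [-0.0135 -0.01   -0.0078 -0.0051  0.0024]
```

```bash
cat > g.py <<'E'
from h import *
psi=np.radians(4.8); Rh=R.from_euler('ZY',[psi,-np.radians(35)])
C=np.array([.498,.1715,.1735])
B=dict(top=[.0586,.0013],left=[-.0314,.0533],right=[-.0314,-.0507])
def bolt(k,th,h):
    t=np.radians(th); x=np.array([np.cos(t),np.sin(t),0]); z=np.array([0,0,-1.]); 
    return C+Rh.apply([*B[k],h]), Rh*R.from_matrix(np.c_[x,np.cross(z,x),z])
def down(x,y,z,yaw):  # tool pointing down, tool x at azimuth yaw deg
    return np.array([x,y,z]), R.from_euler('ZX',[np.radians(yaw),np.pi])
def rel(*tg):
    s=bot.observe(); P=s['position']; Q=R.from_euler('xyz',s['tool_rot'])
    print('t %.2f q'%s['clock'],s['qpos'].round(2),'pos',P.round(4),'F',s['force'].round(1),'M',s['moment'].round(2),'w',round(s['grip_width'],4),'ff',s['finger_force'])
    for p,q in tg: print('world',p.round(3),'-> shift',(Q.inv().apply(p-P)/.2).round(3),'turn',((Q.inv()*q).as_rotvec()/(np.pi/2)).round(3))
E
python3 -c "
from g import *
rel(bolt('left',198,.16),bolt('left',198,.06),bolt('left',198,.04))"
```

```text
t 0.10 q [-1.42  0.52 -0.04  1.6   0.02  1.02 -0.11] pos [0.1381 0.6093 0.2478] F [ 0.6 -0.2 -0. ] M [-0.01 -0.02 -0.03] w 0.0854 ff 0.0
world [0.376 0.215 0.287] -> shift [-1.598 -1.661 -0.192] turn [ 0.001 -0.395 -0.382]
world [0.434 0.22  0.205] -> shift [-1.872 -1.574  0.217] turn [ 0.001 -0.395 -0.382]
world [0.445 0.221 0.188] -> shift [-1.926 -1.556  0.299] turn [ 0.001 -0.395 -0.382]
```

```bash
python3 -m inch '[[-0.2,-0.2,-0.1,0,-0.1,-0.1,0.6],[-0.4,-0.4,-0.2,0,-0.2,-0.2,0.6],[-0.6,-0.62,-0.3,0,-0.3,-0.3,0.6],[-0.8,-0.83,-0.3,0,-0.39,-0.38,0.6],[-0.8,-0.83,-0.3,0,-0.39,-0.38,0.6],[-0.8,-0.83,-0.3,0,-0.39,-0.38,0.6],[-0.8,-0.83,-0.3,0,-0.39,-0.38,0.6]]' 60; python3 -c "
from g import *
rel(bolt('left',198,.16),bolt('left',198,.04))"
```

```text
clock: 0.98
position: [0.2574, 0.4129, 0.3083]
tool_rot: [-2.937, 0.57, -2.69]
force: [0.7, 0.2, -0.2]
grip_width: 0.0511
finger_force: 0.0
t 0.97 q [-1.56  0.16  0.05  2.13  0.77  0.91 -0.06] pos [0.2574 0.4129 0.3083] F [ 0.7  0.2 -0.2] M [-0.04  0.57 -0.  ] w 0.0511 ff 0.0
world [0.376 0.215 0.287] -> shift [-0.029 -1.097  0.378] turn [ 0.002 -0.006 -0.004]
world [0.445 0.221 0.188] -> shift [-0.034 -1.099  0.978] turn [ 0.002 -0.006 -0.004]
```

```bash
python3 -m inch '[[0,-0.3,0.1,0,0,0,0.6],[-0.01,-0.6,0.2,0,0,0,0.6],[-0.02,-0.9,0.38,0,0,0,0.6],[-0.03,-1,0.38,0,0,0,0.6],[-0.03,-1,0.38,0,0,0,0.6],[-0.03,-1,0.38,0,0,0,0.6]]'; python3 -c "
from g import *
rel(bolt('left',198,.16),bolt('left',198,.06),bolt('left',198,.04))"
```

```text
clock: 1.72
position: [0.3711, 0.2334, 0.2836]
tool_rot: [-2.937, 0.572, -2.689]
force: [-0.2, 0.4, -0.1]
grip_width: 0.051
finger_force: 0.0
t 1.73 q [-1.29 -0.    0.25  2.41  0.98  0.59  0.13] pos [0.3711 0.2334 0.2836] F [-0.2  0.4 -0.1] M [-0.03  0.65  0.02] w 0.051 ff 0.0
world [0.376 0.215 0.287] -> shift [ 0.006 -0.098 -0.001] turn [ 0.002 -0.004 -0.004]
world [0.434 0.22  0.205] -> shift [ 0.003 -0.1    0.499] turn [ 0.002 -0.004 -0.004]
world [0.445 0.221 0.188] -> shift [ 0.002 -0.1    0.599] turn [ 0.002 -0.004 -0.004]
```

```bash
python3 -m inch '[[0,-0.05,0.1,0,0,0,0.6],[0,-0.1,0.25,0,0,0,0.6],[0,-0.1,0.4,0,0,0,0.6],[0,-0.1,0.5,0,0,0,0.6],[0,-0.1,0.5,0,0,0,0.6]]'
python3 - <<'E'
from g import *
rel(bolt('left',198,.04))
o=[]
for n in('scene','top'):
    f=cam(n); u,v=proj(f,C).astype(int); o.append(cv2.resize(f['img'][v-60:v+60,u-60:u+60],(400,400),interpolation=3))
cv2.imwrite('pics/c1.png',np.hstack(o)[:,:,::-1])
E
```

```text
clock: 2.35
position: [0.4341, 0.2193, 0.2034]
tool_rot: [-2.934, 0.569, -2.687]
force: [-1.4, 0.4, 0.2]
grip_width: 0.0514
finger_force: 0.0
t 2.35 q [-1.09  0.26  0.28  2.43  1.56  0.33 -0.35] pos [0.4341 0.2193 0.2034] F [-1.4  0.4  0.2] M [-0.06  0.57  0.02] w 0.0514 ff 0.0
world [0.445 0.221 0.188] -> shift [-0.003  0.001  0.093] turn [ 0.001 -0.006 -0.002]
```

View pics/c1.png

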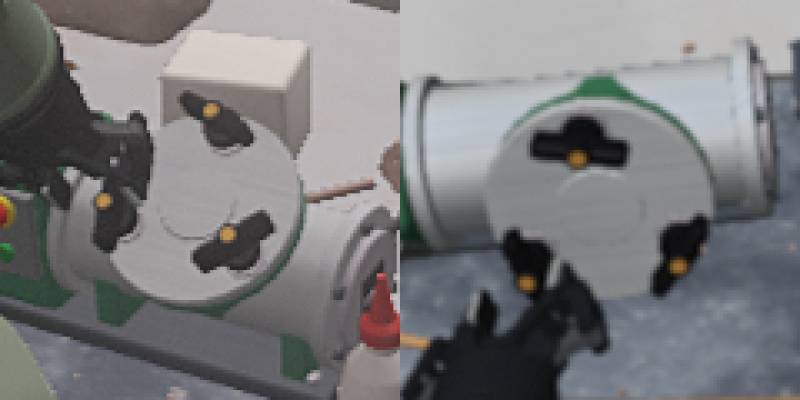

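The fingers straddle the left wing. In the top view its dot is at (527,283), with finger tips at (482,300) and (565,275). I lower and grip.

```bash
python3 -m inch '[[0,0,0.05,0,0,0,0.6],[0,0,0.093,0,0,0,0.6],[0,0,0.093,0,0,0,0.6],[0,0,0.093,0,0,0,0],[0,0,0.093,0,0,0,0],[0,0,0.093,0,0,0,0],[0,0,0.093,0,0,0,0]]' 100; python3 -c "
from g import *
rel(bolt('left',198,.04));print(bot.observe()['qpos'])"
```

```text
clock: 3.32
position: [0.4441, 0.2207, 0.1896]
tool_rot: [-2.937, 0.572, -2.687]
force: [-9.6, 3.0, 12.5]
grip_width: 0.0104
finger_force: 98.4
t 3.33 q [-1.04  0.31  0.26  2.42  1.72  0.31 -0.5 ] pos [0.4441 0.2207 0.1896] F [-9.6  3.  12.5] M [0.58 0.92 0.27] w 0.0104 ff 98.38966213166714
world [0.445 0.221 0.188] -> shift [ 0.    -0.001  0.008] turn [ 0.003 -0.004 -0.003]
[-1.04152849  0.3085223   0.25677095  2.41954105  1.71619249  0.31237284
 -0.49840162]
```

```bash
python3 -m inch '[[0,0,0.001,0,0,0.1,0],[0,0,0.002,0,0,0.2,0],[0,0,0.004,0,0,0.3,0],[0,0,0.005,0,0,0.4,0],[0,0,0.006,0,0,0.5,0],[0,0,0.008,0,0,0.6,0],[0,0,0.01,0,0,0.7,0],[0,0,0.011,0,0,0.78,0],[0,0,0.012,0,0,0.84,0],[0,0,0.012,0,0,0.84,0],[0,0,0.012,0,0,0.84,0]]'; python3 -c "
from g import *
rel(bolt('left',120,.0367));print(bot.observe()['qpos'])"
```

```text
clock: 4.7
position: [0.4453, 0.2194, 0.1869]
tool_rot: [2.614, 0.306, 2.132]
force: [-4.2, -2.9, -1.0]
grip_width: 0.0107
finger_force: 97.5
t 4.70 q [-0.87  0.31  0.06  2.41  1.68  0.38 -1.78] pos [0.4453 0.2194 0.1869] F [-4.2 -2.9 -1. ] M [-0.34  1.57 -0.32] w 0.0107 ff 97.48184882104397
world [0.447 0.221 0.186] -> shift [0.003 0.006 0.011] turn [-0.005 -0.003  0.023]
[-0.87099957  0.30507516  0.05689379  2.41209992  1.68394672  0.37567756
 -1.77846646]
```

```bash
cat > tq.py <<'E'
from g import *
s=bot.observe(); print('axis torque',(s['moment']@Rh.apply([0,0,-1])).round(2), 'axial F',(s['force']@Rh.apply([0,0,1])).round(1), 'M',s['moment'].round(2))
x=(Rh.inv()*R.from_euler('xyz',s['tool_rot'])).apply([1,0,0]); print('theta',np.degrees(np.arctan2(x[1],x[0])).round(2))
E
python3 tq.py; python3 -m inch '[[0,0.003,0.003,0,0,0.03,0],[0,0.006,0.005,0,0,0.06,0],[0,0.006,0.005,0,0,0.06,0]]'; python3 tq.py;  python3 -m inch '[[0,0,0.002,0,0,0.03,0],[0,0,0.002,0,0,0.06,0],[0,0,0.002,0,0,0.06,0]]'; python3 tq.py
```

```text
axis torque 0.14 axial F 1.7 M [-0.34  1.57 -0.32]
theta 122.11
clock: 5.08
position: [0.4457, 0.2195, 0.1864]
tool_rot: [2.592, 0.258, 2.049]
force: [-21.4, -9.3, 14.1]
grip_width: 0.0103
finger_force: 101.3
axis torque -1.17 axial F 24.2 M [-2.2   2.57  0.04]
theta 116.77
clock: 5.45
position: [0.4458, 0.2196, 0.1861]
tool_rot: [2.573, 0.208, 1.968]
force: [-24.0, -11.4, 20.5]
grip_width: 0.0106
finger_force: 110.2
axis torque -2.41 axial F 31.1 M [-3.11  2.49  0.91]
theta 111.47
```

```bash
python3 -m inch '[[0,0,0,0,0,0,0.6],[0,0,0,0,0,0,0.6],[0,0,0,0,0,0,0.6],[0,0,-0.15,0,0,0,0.6],[0,0,-0.4,0,0,-0.1,0.6],[0,0,-0.5,0,0,-0.2,0.6],[0,0,-0.5,0,0,-0.3,0.6],[0,0,-0.5,0,0,-0.4,0.6],[0,0,-0.5,0,0,-0.5,0.6],[0,0,-0.5,0,0,-0.6,0.6],[0,0,-0.5,0,0,-0.7,0.6],[0,0,-0.5,0,0,-0.8,0.6],[0,0,-0.5,0,0,-0.8,0.6]]'
python3 - <<'E'
from g import *
rel(bolt('top',258,.12),bolt('top',258,.04))
f=cam('top'); u,v=proj(f,C).astype(int); cv2.imwrite('pics/c2.png',cv2.resize(f['img'][v-50:v+50,u-50:u+50],(400,400),interpolation=3)[:,:,::-1])
E
```

```text
clock: 7.08
position: [0.391, 0.2157, 0.2689]
tool_rot: [-3.103, 0.602, -2.989]
force: [0.3, 0.2, 0.8]
grip_width: 0.0512
finger_force: 0.0
t 7.08 q [-0.93  0.04 -0.02  2.41  1.07  0.52 -0.15] pos [0.391  0.2157 0.2689] F [0.3 0.2 0.8] M [-0.02  0.63 -0.01] w 0.0512 ff 0.0
world [0.477 0.171 0.305] -> shift [-0.426 -0.284  0.083] turn [ 0.004 -0.004 -0.83 ]
world [0.523 0.175 0.24 ] -> shift [-0.429 -0.284  0.483] turn [ 0.004 -0.004 -0.83 ]
```

View pics/c2.png

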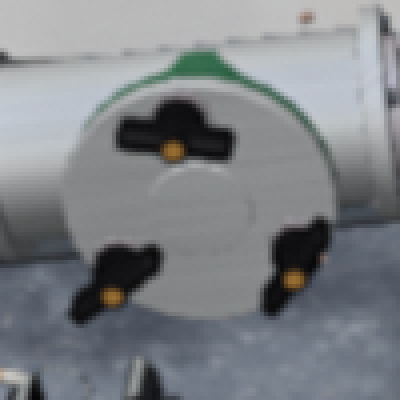

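The left wing, at (115,283), now points at the hatch middle. Next is the top bolt.

```bash
python3 -m inch '[[-0.1,-0.08,0,0,0,-0.1,0.6],[-0.2,-0.16,0,0,0,-0.2,0.6],[-0.3,-0.24,0,0,0,-0.3,0.6],[-0.43,-0.28,0.05,0,0,-0.4,0.6],[-0.43,-0.284,0.08,0,0,-0.5,0.6],[-0.43,-0.284,0.08,0,0,-0.6,0.6],[-0.43,-0.284,0.08,0,0,-0.7,0.6],[-0.43,-0.284,0.08,0,0,-0.8,0.6],[-0.43,-0.284,0.1,0,0,-0.83,0.6],[-0.43,-0.284,0.2,0,0,-0.83,0.6],[-0.43,-0.284,0.3,0,0,-0.83,0.6],[-0.43,-0.284,0.37,0,0,-0.83,0.6],[-0.43,-0.284,0.37,0,0,-0.83,0.6]]'; python3 -c "
from g import *
rel(bolt('top',258,.042))"
```

```text
clock: 8.75
position: [0.5102, 0.1737, 0.2576]
tool_rot: [-2.55, 0.119, -1.663]
force: [0.7, 0.9, 0.6]
grip_width: 0.051
finger_force: 0.0
t 8.75 q [-0.74  0.19  0.16  2.27  1.07  0.29  1.43] pos [0.5102 0.1737 0.2576] F [0.7 0.9 0.6] M [-0.09  0.6   0.03] w 0.051 ff 0.0
world [0.522 0.175 0.242] -> shift [-0.001 -0.002  0.099] turn [ 0.006 -0.001 -0.002]
```

```bash
python3 -m inch '[[0,0,0.05,0,0,0,0.6],[0,0,0.1,0,0,0,0.6],[0,0,0.1,0,0,0,0.6],[0,0,0.1,0,0,0,0],[0,0,0.1,0,0,0,0],[0,0,0.1,0,0,0,0],[0,0,0.1,0,0,0,0]]' 100; python3 tq.py; python3 -m inch '[[0,0,0.001,0,0,0.1,0],[0,0,0.003,0,0,0.2,0],[0,0,0.004,0,0,0.3,0],[0,0,0.006,0,0,0.4,0],[0,0,0.008,0,0,0.5,0],[0,0,0.01,0,0,0.6,0],[0,0,0.012,0,0,0.7,0],[0,0,0.014,0,0,0.78,0],[0,0,0.016,0,0,0.84,0],[0,0,0.016,0,0,0.9,0],[0,0,0.016,0,0,0.9,0]]'; python3 tq.py; python3 -c "
from g import *
rel(bolt('top',180,.0387))"
```

```text
clock: 9.62
position: [0.5205, 0.175, 0.2419]
tool_rot: [-2.55, 0.119, -1.66]
force: [-18.2, 0.1, 10.1]
grip_width: 0.0106
finger_force: 98.1
axis torque 0.18 axial F 18.7 M [-0.05  2.56 -0.11]
theta -102.0
clock: 11.0
position: [0.5222, 0.175, 0.2392]
tool_rot: [3.104, 0.601, -3.121]
force: [-17.9, -1.3, 10.0]
grip_width: 0.0101
finger_force: 99.4
axis torque -0.93 axial F 18.5 M [-0.97  2.47  0.6 ]
theta 177.0
t 11.00 q [-0.91  0.26  0.38  2.28  1.14  0.19 -0.05] pos [0.5222 0.175  0.2392] F [-17.9  -1.3  10. ] M [-0.97  2.47  0.6 ] w 0.0101 ff 99.40348148345947
world [0.524 0.175 0.239] -> shift [-0.005 -0.001  0.005] turn [ 0.001 -0.006 -0.033]
```

```bash
python3 -m inch '[[0,0,0,0,0,0.03,0],[0,0,0,0,0,0.06,0],[0,0,0,0,0,0.06,0]]'; python3 tq.py;python3 -m inch '[[0,0,0,0,0,0,0.6],[0,0,0,0,0,0,0.6],[0,0,0,0,0,0,0.6],[0,0,-0.15,0,0,0,0.6],[0,0,-0.4,0,0,-0.1,0.6],[0,0,-0.5,0,0,-0.2,0.6],[0,0,-0.5,0,0,-0.3,0.6],[0,0,-0.5,0,0,-0.3,0.6]]'
python3 - <<'E'
from g import *
rel(bolt('right',318,.14),bolt('right',318,.06))
f=cam('top'); u,v=proj(f,C).astype(int); cv2.imwrite('pics/c3.png',cv2.resize(f['img'][v-50:v+50,u-50:u+50],(400,400),interpolation=3)[:,:,::-1])
E
```

```text
clock: 11.38
position: [0.5222, 0.175, 0.2391]
tool_rot: [3.042, 0.595, 3.051]
force: [-17.8, -3.4, 11.9]
grip_width: 0.0104
finger_force: 106.9
axis torque -2.07 axial F 20.1 M [-1.72  2.41  1.47]
theta 171.74
clock: 12.38
position: [0.4669, 0.1701, 0.322]
tool_rot: [-2.927, 0.569, -2.671]
force: [0.3, -0.4, -0.6]
grip_width: 0.0511
finger_force: 0.0
t 12.38 q [-0.83  0.    0.16  2.27  0.77  0.46  0.68] pos [0.4669 0.1701 0.322 ] F [ 0.3 -0.4 -0.6] M [-0.03  0.54 -0.03] w 0.0511 ff 0.0
world [0.397 0.112 0.27 ] -> shift [ 0.514 -0.101  0.001] turn [ 0.006 -0.    -1.327]
world [0.442 0.116 0.205] -> shift [ 0.512 -0.102  0.401] turn [ 0.006 -0.    -1.327]
```

View pics/c3.png

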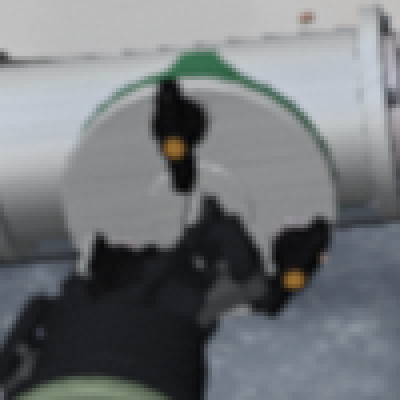

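The top wing, at (175,148), also points at the middle. Next is the right bolt, reached the other way round (theta 138) to stay inside joint 7's range.

```bash
python3 -m inch '[[0.1,-0.02,0,0,0,0.1,0.6],[0.2,-0.04,0,0,0,0.2,0.6],[0.3,-0.06,0,0,0,0.3,0.6],[0.4,-0.1,0,0,0,0.4,0.6],[0.5,-0.1,0,0,0,0.5,0.6],[0.513,-0.1,0.0,0,0,0.6,0.6],[0.513,-0.1,0.05,0,0,0.67,0.6],[0.513,-0.1,0.2,0,0,0.673,0.6],[0.513,-0.1,0.35,0,0,0.673,0.6],[0.513,-0.1,0.38,0,0,0.673,0.6],[0.513,-0.1,0.38,0,0,0.673,0.6]]'; python3 -c "
from g import *
rel(bolt('right',138,.042))"
```

```text
clock: 13.8
position: [0.4344, 0.1126, 0.205]
tool_rot: [2.93, 0.499, 2.682]
force: [-0.1, -0.9, -0.9]
grip_width: 0.0511
finger_force: 0.0
t 13.80 q [ 0.34  0.31 -1.08  2.43  1.44  0.61 -0.76] pos [0.4344 0.1126 0.205 ] F [-0.1 -0.9 -0.9] M [-0.01  0.6  -0.05] w 0.0511 ff 0.0
world [0.453 0.117 0.19 ] -> shift [-0.027  0.037  0.111] turn [-0.06  -0.017  0.168]
```

```bash
python3 -m inch '[[0,0,0,0,0,0,0.6],[0,0,0,0,0,0,0.6],[0,0,0,0,0,0,0.6]]'; python3 -c "
from g import *
rel(bolt('right',138,.06),bolt('right',138,.042));print(bot.observe()['qpos'])"
```

```text
clock: 14.18
position: [0.4342, 0.1125, 0.2066]
tool_rot: [2.935, 0.504, 2.692]
force: [0.2, -0.0, -0.4]
grip_width: 0.0507
finger_force: 0.0
t 14.18 q [ 0.33  0.3  -1.07  2.43  1.44  0.61 -0.75] pos [0.4342 0.1125 0.2066] F [ 0.2 -0.  -0.4] M [ 0.02  0.54 -0.02] w 0.0507 ff 0.0
world [0.442 0.116 0.205] -> shift [-0.021  0.028  0.029] turn [-0.06  -0.016  0.173]
world [0.453 0.117 0.19 ] -> shift [-0.024  0.036  0.119] turn [-0.06  -0.016  0.173]
[ 0.33447599  0.30240199 -1.07237745  2.43008175  1.43719999  0.60786266
 -0.74878411]
```

```bash
python3 -m inch '[[-0.02,0.03,0.03,-0.06,-0.016,0.09,0.6],[-0.02,0.03,0.03,-0.06,-0.016,0.17,0.6],[-0.02,0.03,0.04,-0.06,-0.016,0.17,0.6],[-0.02,0.03,0.04,-0.06,-0.016,0.17,0.6]]'; python3 -c "
from g import *
rel(bolt('right',138,.06),bolt('right',138,.042),bolt('right',318,.042));print(bot.observe()['qpos'])"
```

```text
clock: 14.68
position: [0.4541, 0.1205, 0.2075]
tool_rot: [2.717, 0.436, 2.402]
force: [-0.2, 0.6, -0.2]
grip_width: 0.0513
finger_force: 0.0
t 14.68 q [ 0.62  0.58 -1.49  2.43  1.61  0.9  -1.07] pos [0.4541 0.1205 0.2075] F [-0.2  0.6 -0.2] M [-0.02  0.58  0.02] w 0.0513 ff 0.0
world [0.442 0.116 0.205] -> shift [ 0.032 -0.052 -0.022] turn [-0.006 -0.005  0.003]
world [0.453 0.117 0.19 ] -> shift [ 0.031 -0.051  0.068] turn [-0.006 -0.005  0.003]
world [0.453 0.117 0.19 ] -> shift [ 0.031 -0.051  0.068] turn [ 0.008 -0.01  -1.997]
[ 0.62215941  0.58070158 -1.49210321  2.43145671  1.60541392  0.89831314
 -1.06564104]
```

Right bolt: joint 4 is at its limit with the full 35° lean. I'll back off and hold the wing with the tool more upright.

```bash
cat >> g.py <<'E'
def tb(k,th,h,tilt):
    p,_=bolt(k,th,h); R2=R.from_euler('ZY',[psi,-np.radians(tilt)]); t=np.radians(th); w=Rh.apply([np.cos(t),np.sin(t),0]); 
    z=-R2.apply([0,0,1]); x=w-z*(w@z); x/=np.linalg.norm(x); return p,R.from_matrix(np.c_[x,np.cross(z,x),z])
E
python3 -m inch '[[0,0,-0.1,0,0,0,0.5],[0,0,-0.25,0,0,0,0.5],[0,0,-0.4,0,0,0,0.5],[0,0,-0.4,0,0,0,0.5]]'; python3 -c "
from g import *
rel(tb('right',138,.1,18),tb('right',138,.06,18),tb('right',138,.044,18));print(bot.observe()['qpos'])"
```

```text
clock: 15.18
position: [0.4094, 0.1181, 0.2754]
tool_rot: [2.716, 0.44, 2.404]
force: [-0.6, -0.0, -0.2]
grip_width: 0.0425
finger_force: 0.0
t 15.18 q [ 0.92 -0.01 -1.49  2.43  1.02  0.31 -0.57] pos [0.4094 0.1181 0.2754] F [-0.6 -0.  -0.2] M [-0.    0.65  0.05] w 0.0425 ff 0.0
world [0.419 0.114 0.237] -> shift [ 0.035 -0.063  0.184] turn [0.123 0.137 0.019]
world [0.442 0.116 0.205] -> shift [ 0.034 -0.061  0.384] turn [0.123 0.137 0.019]
world [0.451 0.117 0.192] -> shift [ 0.033 -0.061  0.464] turn [0.123 0.137 0.019]
[ 0.92465081 -0.00627874 -1.49327296  2.43186252  1.02473162  0.31088558
 -0.56913851]
```

```bash
python3 -c "
from g import *
p,q=tb('right',138,.1,18)
rel((np.array([.52,.12,.36]),q))"
```

```text
t 15.18 q [ 0.92 -0.01 -1.49  2.43  1.02  0.31 -0.57] pos [0.4094 0.1181 0.2754] F [-0.6 -0.  -0.2] M [-0.    0.65  0.05] w 0.0425 ff 0.0
world [0.52 0.12 0.36] -> shift [-0.545  0.432 -0.036] turn [0.123 0.137 0.019]
```

```bash
python3 -m inch '[[-0.14,0.1,-0.01,0.03,0.03,0,0.5],[-0.27,0.21,-0.02,0.06,0.07,0.01,0.5],[-0.4,0.32,-0.03,0.1,0.1,0.015,0.5],[-0.545,0.43,-0.036,0.12,0.137,0.019,0.5],[-0.545,0.43,-0.036,0.12,0.137,0.019,0.5],[-0.545,0.43,-0.036,0.12,0.137,0.019,0.5],[-0.545,0.43,-0.036,0.12,0.137,0.019,0.5]]'; python3 -c "
from g import *
rel(tb('right',138,.1,18),tb('right',138,.06,18));print(bot.observe()['qpos'])"
```

```text
clock: 16.05
position: [0.5194, 0.1183, 0.3585]
tool_rot: [2.92, 0.224, 2.445]
force: [0.3, 0.4, 0.1]
grip_width: 0.0425
finger_force: 0.0
t 16.05 q [ 0.7   0.32 -1.33  1.89  0.57  0.95  0.04] pos [0.5194 0.1183 0.3585] F [0.3 0.4 0.1] M [-0.05  0.34 -0.02] w 0.0425 ff 0.0
world [0.419 0.114 0.237] -> shift [ 0.495 -0.441  0.421] turn [ 0.002 -0.002 -0.001]
world [0.442 0.116 0.205] -> shift [ 0.452 -0.401  0.613] turn [ 0.002 -0.002 -0.001]
[ 0.70132528  0.32425907 -1.32503434  1.89175525  0.57059037  0.94790735
  0.04475467]
```

```bash
python3 -m inch '[[0.15,-0.13,0.2,0,0,0,0.5],[0.3,-0.26,0.4,0,0,0,0.5],[0.4,-0.36,0.5,0,0,0,0.5],[0.452,-0.401,0.61,0,0,0,0.5],[0.452,-0.401,0.61,0,0,0,0.5]]'
python3 - <<'E'
from g import *
rel(tb('right',138,.06,18),tb('right',138,.043,18));print(bot.observe()['qpos'])
o=[]
for n in('scene','top'):
    f=cam(n); u,v=proj(f,C).astype(int); o.append(cv2.resize(f['img'][v-60:v+60,u-60:u+60],(400,400),interpolation=3))
cv2.imwrite('pics/c4.png',np.hstack(o)[:,:,::-1])
E
```

```text
clock: 16.68
position: [0.4417, 0.1158, 0.2046]
tool_rot: [2.921, 0.222, 2.445]
force: [0.0, 0.6, 1.1]
grip_width: 0.0424
finger_force: 0.0
t 16.68 q [ 0.47  0.37 -1.11  2.26  0.9   0.61 -0.4 ] pos [0.4417 0.1158 0.2046] F [0.  0.6 1.1] M [-0.02  0.26 -0.06] w 0.0424 ff 0.0
world [0.442 0.116 0.205] -> shift [-0.002  0.002  0.001] turn [ 0.001 -0.003 -0.001]
world [0.452 0.117 0.191] -> shift [-0.02   0.019  0.082] turn [ 0.001 -0.003 -0.001]
[ 0.47046316  0.36751426 -1.10769536  2.26176946  0.90408781  0.60662724
 -0.39873609]
```

View pics/c4.png

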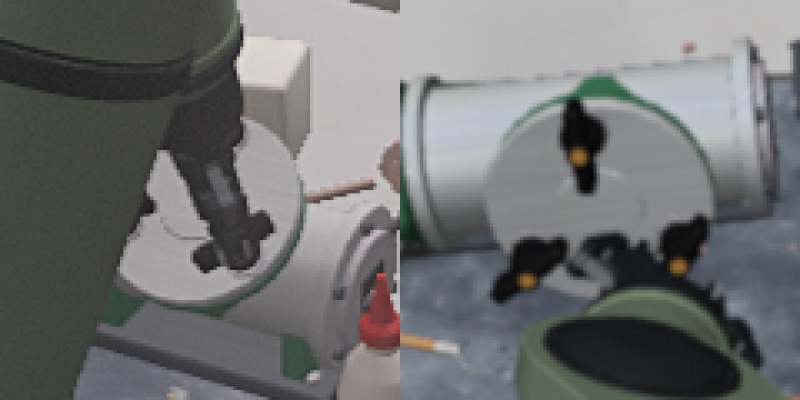

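```bash
python3 -m inch '[[-0.01,0.01,0.04,0,0,0,0.5],[-0.02,0.019,0.08,0,0,0,0.5],[-0.02,0.019,0.08,0,0,0,0.5],[-0.02,0.019,0.08,0,0,0,0],[-0.02,0.019,0.08,0,0,0,0],[-0.02,0.019,0.08,0,0,0,0],[-0.02,0.019,0.08,0,0,0,0]]' 50; python3 tq.py; python3 -m inch '[[0,0,0,0,0,0.1,0],[0,0,0,0,0,0.2,0],[0,0,0,0,0,0.3,0],[0,0,0,0,0,0.4,0],[0,0,0,0,0,0.4,0]]'; python3 tq.py; python3 -c "
from g import *
rel(tb('right',102,.0415,18))"
```

```text
clock: 17.65
position: [0.4533, 0.1172, 0.1919]
tool_rot: [2.918, 0.222, 2.443]
force: [-0.1, 3.2, 4.0]
grip_width: 0.0132
finger_force: 47.9
axis torque 0.11 axial F 3.2 M [ 0.83 -0.27  0.42]
theta 135.23
clock: 18.27
position: [0.4539, 0.1172, 0.1921]
tool_rot: [2.83, 0.051, 1.829]
force: [7.9, 1.1, -2.4]
grip_width: 0.0135
finger_force: 59.6
axis torque 0.11 axial F -6.6 M [ 0.77 -1.92  0.29]
theta 99.86
t 18.27 q [ 0.34  0.36 -0.94  2.25  0.9   0.54 -1.02] pos [0.4539 0.1172 0.1921] F [ 7.9  1.1 -2.4] M [ 0.77 -1.92  0.29] w 0.0135 ff 59.56136547960341
world [0.453 0.117 0.189] -> shift [ 0.    -0.009  0.011] turn [ 0.001 -0.003 -0.012]
```

```bash
python3 -m inch '[[0,-0.003,0.004,0,0,0.1,0],[0,-0.005,0.008,0,0,0.2,0],[0,-0.005,0.01,0,0,0.3,0],[0,-0.005,0.012,0,0,0.4,0],[0,-0.005,0.015,0,0,0.45,0],[0,-0.005,0.015,0,0,0.45,0]]' 70; python3 tq.py; python3 -m inch '[[0,0,0,0,0,0.05,0],[0,0,0,0,0,0.1,0],[0,0,0,0,0,0.1,0]]'; python3 tq.py; python3 -c "
from g import *
rel(tb('right',60,.0387,18))"
```

```text
clock: 19.02
position: [0.4544, 0.1162, 0.1898]
tool_rot: [2.867, -0.16, 1.152]
force: [-1.2, -7.1, 25.1]
grip_width: 0.0123
finger_force: 69.8
axis torque -0.48 axial F 21.6 M [-1.05 -1.99 -0.26]
theta 60.97
clock: 19.4
position: [0.4536, 0.1153, 0.1894]
tool_rot: [2.894, -0.198, 0.998]
force: [-8.3, -11.1, 30.0]
grip_width: 0.0129
finger_force: 82.4
axis torque -1.58 axial F 29.9 M [-2.6  -0.79  0.07]
theta 52.2
t 19.40 q [ 0.19  0.32 -0.75  2.26  0.82  0.48 -1.81] pos [0.4536 0.1153 0.1894] F [ -8.3 -11.1  30. ] M [-2.6  -0.79  0.07] w 0.0129 ff 82.44034514842497
world [0.454 0.117 0.187] -> shift [ 0.007 -0.004  0.012] turn [-0.    -0.001 -0.112]
```

```bash
python3 -m inch '[[0,0,0,0,0,0,0.5],[0,0,0,0,0,0,0.5],[0,0,0,0,0,0,0.5],[0,0,-0.15,0,0,0,0.5],[0,0,-0.4,0,0,-0.1,0.5],[0,0,-0.7,0,0,-0.2,0.5],[0,0,-0.7,0,0,-0.3,0.5],[0,0,-0.7,0,0,-0.4,0.5],[0,0,-0.7,0,0,-0.4,0.5]]'; python3 -c "
from g import *
rel(down(.48,.1,.36,115),down(.4915,-.282,.26,146))"
```

```text
clock: 20.52
position: [0.4101, 0.1122, 0.3225]
tool_rot: [2.827, -0.018, 1.611]
force: [-0.5, 0.4, -0.2]
grip_width: 0.0426
finger_force: 0.0
t 20.52 q [ 0.61 -0.02 -1.06  2.16  0.15  0.69 -0.51] pos [0.4101 0.1122 0.3225] F [-0.5  0.4 -0.2] M [-0.11  0.27  0.04] w 0.0426 ff 0.0
world [0.48 0.1  0.36] -> shift [-0.071  0.388 -0.072] turn [ 0.2    0.028 -0.252]
world [ 0.492 -0.282  0.26 ] -> shift [-1.991  0.226  0.364] turn [ 0.191  0.083 -0.593]
```

```bash
python3 -m inch '[[-0.2,0.1,-0.05,0.05,0,-0.1,0.5],[-0.4,0.2,-0.07,0.1,0.01,-0.2,0.5],[-0.6,0.35,-0.07,0.15,0.02,-0.3,0.5],[-0.8,0.35,-0.07,0.19,0.05,-0.4,0.5],[-0.99,0.35,-0.07,0.19,0.083,-0.5,0.5],[-0.99,0.35,-0.07,0.19,0.083,-0.593,0.5],[-0.99,0.35,-0.07,0.19,0.083,-0.593,0.5]]'; python3 -c "
from g import *
rel(down(.4915,-.282,.26,146),down(.4915,-.282,.175,146))"
```

```text
clock: 21.4
position: [0.4794, -0.0839, 0.3521]
tool_rot: [3.139, -0.003, 2.543]
force: [-0.6, 0.8, 0.7]
grip_width: 0.0425
finger_force: 0.0
t 21.40 q [ 0.84  0.31 -0.98  1.78  0.27  1.2   0.75] pos [ 0.4794 -0.0839  0.3521] F [-0.6  0.8  0.7] M [ 0.01 -0.04 -0.05] w 0.0425 ff 0.0
world [ 0.492 -0.282  0.26 ] -> shift [-0.61  -0.785  0.457] turn [ 0.001 -0.002 -0.003]
world [ 0.492 -0.282  0.175] -> shift [-0.611 -0.786  0.882] turn [ 0.001 -0.002 -0.003]
```

Next I move over the stop, then look at the bolts and the tab before closing.

```bash
python3 -m inch '[[-0.2,-0.25,0.1,0,0,0,0.5],[-0.4,-0.5,0.2,0,0,0,0.5],[-0.55,-0.7,0.3,0,0,0,0.5],[-0.61,-0.785,0.45,0,0,0,0.5],[-0.61,-0.785,0.6,0,0,0,0.5],[-0.61,-0.785,0.7,0,0,0,0.5],[-0.61,-0.785,0.7,0,0,0,0.5]]'
python3 - <<'E'
from g import *
rel(down(.4915,-.282,.144,146))
o=[]
for n,p,r in(('scene',[.49,-.28,.13],50),('top',[.49,-.28,.13],50),('top',C,50)):
    f=cam(n); u,v=proj(f,p).astype(int); o.append(cv2.resize(f['img'][v-r:v+r,u-r:u+r],(266,266),interpolation=3))
cv2.imwrite('pics/c5.png',np.hstack(o)[:,:,::-1])
E
```

```text
clock: 22.28
position: [0.4917, -0.2812, 0.2111]
tool_rot: [3.14, -0.004, 2.543]
force: [-1.5, -0.1, 1.1]
grip_width: 0.0428
finger_force: 0.0
t 22.27 q [ 0.98  0.59 -0.82  1.76  0.49  1.01  0.95] pos [ 0.4917 -0.2812  0.2111] F [-1.5 -0.1  1.1] M [ 0.07 -0.01 -0.06] w 0.0428 ff 0.0
world [ 0.492 -0.282  0.144] -> shift [-0.003 -0.004  0.336] turn [ 0.001 -0.003 -0.003]
```

View pics/c5.png

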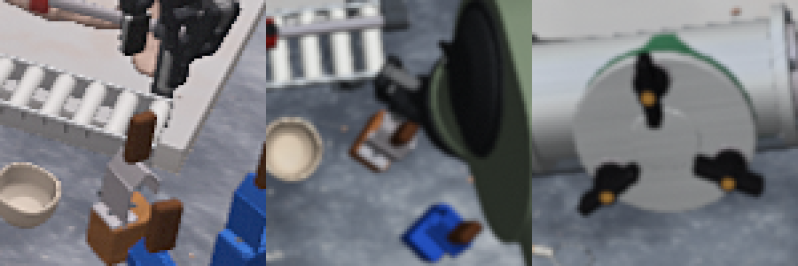

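Run:
```python
from g import *
s=bot.observe(); p=s['position']; q=R.from_euler('xyz',s['tool_rot'])
f=cam('scene'); u0=proj(f,[.49,-.28,.13]).astype(int)
for n,x in (('tip',p+q.apply([0,0,.017])),('tip+y',p+q.apply([0,.0215,.017])),('tip-y',p+q.apply([0,-.0215,.017])),('tabtop',[.4915,-.2825,.15])): print(n,((proj(f,x)-u0+50)*2.66).round())
w=cloud(f);hsv=cv2.cvtColor(f['img'],cv2.COLOR_RGB2HSV);H,Sa=hsv[...,0],hsv[...,1]
m=(Sa>90)&(H<18)&(w[...,2]>.105)&(w[...,2]<.157)&(np.hypot(w[...,0]-.49,w[...,1]+.28)<.04)
print(m.sum(),w[m].mean(0),w[m].min(0),w[m].max(0))
print([proj(f,[.4915,-.282,.211]), f['z_map'][tuple((proj(f,[.4915,-.282,.23])).astype(int)[::-1])]])
```

```text
tip [151.  70.]
tip+y [134.  55.]
tip-y [168.  85.]
tabtop [143. 116.]
163 [ 0.48707339 -0.28335412  0.13182076] [ 0.47746372 -0.29129047  0.10583096] [ 0.49964309 -0.27445131  0.15254632]
[array([450.70345309, 254.95437823]), np.float32(1.1729972)]
```

The projected fingertips, (134,55) and (168,85) in the crop, match the picture and straddle the tab at (143,116). All three wings point at the middle. I grip the tab.

```bash
python3 -m inch '[[0,0,0.15,0,0,0,0.5],[0,-0.003,0.3,0,0,0,0.5],[0,-0.003,0.336,0,0,0,0.5],[0,-0.003,0.336,0,0,0,0.5],[0,-0.003,0.336,0,0,0,0],[0,-0.003,0.336,0,0,0,0],[0,-0.003,0.336,0,0,0,0],[0,-0.003,0.336,0,0,0,0]]' 50; python3 -m inch '[[0,0,-0.1,0,0,0,0],[0,0,-0.3,0,0,0,0],[0,0,-0.6,0,0,0,0],[0,0,-0.6,0,0,0,0],[0,0,-0.6,0,0,0,0]]'
python3 - <<'E'
from g import *
S=[cam('scene'),cam('top')]
# rail and collar
for f in S:
    w=cloud(f);hsv=cv2.cvtColor(f['img'],cv2.COLOR_RGB2HSV);H,Sa,V=hsv[...,0],hsv[...,1],hsv[...,2]
    m=(abs(w[...,0]+.087*w[...,1]-.563)<.03)&(abs(w[...,2]-.175)<.012)&(w[...,1]<.015)&(w[...,1]>-.25)
    red=m&(Sa>140)&((H<7)|(H>173))&(V>60); print('collar',red.sum(),w[red].mean(0).round(4),np.percentile(w[red][:,1],[3,97]).round(4))
    r=m&(Sa<60)&(w[...,2]<.18)
    y=w[r][:,1]; a=np.polyfit(y,w[r][:,0],1); print('rail',r.sum(),a,np.abs(w[r][:,0]-np.polyval(a,y)).max(), 'x at y=-.09',np.polyval(a,-.09), 'zmax',np.percentile(w[r][:,2],95))
    p=np.array([.4915,-.282,.20]); near=(np.hypot(w[...,0]-.4915,w[...,1]+.282)<.05)
    b=near&(Sa>90)&(H>=5)&(H<20)&(w[...,2]>.1)&(w[...,2]<.3); print('stop wood z',np.percentile(w[b][:,2],[1,50,99]).round(3), w[b].mean(0).round(3))
rel(down(.4915,-.282,.264,146))
E
```

```text
clock: 23.48
position: [0.4919, -0.2827, 0.1457]
tool_rot: [3.14, -0.001, 2.543]
force: [-1.0, -0.1, 8.3]
grip_width: 0.0109
finger_force: 49.3
clock: 24.1
position: [0.4913, -0.2827, 0.2653]
tool_rot: [3.14, -0.002, 2.543]
force: [-0.7, 0.2, -1.5]
grip_width: 0.0111
finger_force: 48.9
collar 59 [ 0.5694 -0.1581  0.1767] [-0.1634 -0.1518]
rail 508 [-0.08789846  0.56176052] 0.010637989448266105 x at y=-.09 0.5696713778250894 zmax 0.17801863450314362
stop wood z [0.123 0.154 0.27 ] [ 0.482 -0.286  0.166]
collar 32 [ 0.5765 -0.1534  0.1803] [-0.1601 -0.1489]
rail 554 [-0.08673562  0.56470905] 0.012850310661837727 x at y=-.09 0.5725152587225992 zmax 0.17752610777695724
stop wood z [0.125 0.153 0.295] [ 0.494 -0.27   0.171]
t 24.20 q [ 1.01  0.53 -0.85  1.71  0.44  1.11  1.  ] pos [ 0.4911 -0.2826  0.2641] F [ 0.7 -0.1 -1.1] M [-0.03 -0.05 -0.04] w 0.0111 ff 48.92366409301758
world [ 0.492 -0.282  0.264] -> shift [-0.     0.004  0.001] turn [ 0.001 -0.002 -0.003]
```

```bash
python3 -c "
from g import *
rel(down(.482,-.105,.29,184.8),down(.482,-.105,.256,184.8),down(.574,-.105,.256,184.8))"
```

```text
t 24.20 q [ 1.01  0.53 -0.85  1.71  0.44  1.11  1.  ] pos [ 0.4911 -0.2826  0.2641] F [ 0.7 -0.1 -1.1] M [-0.03 -0.05 -0.04] w 0.0111 ff 48.92366409301758
world [ 0.482 -0.105  0.29 ] -> shift [ 0.538  0.708 -0.126] turn [ 0.002 -0.002 -0.434]
world [ 0.482 -0.105  0.256] -> shift [0.537 0.708 0.044] turn [ 0.002 -0.002 -0.434]
world [ 0.574 -0.105  0.256] -> shift [0.157 0.967 0.043] turn [ 0.002 -0.002 -0.434]
```

```bash
python3 -m inch '[[0.05,0.07,-0.1,0,0,-0.05,0],[0.15,0.2,-0.13,0,0,-0.1,0],[0.25,0.34,-0.13,0,0,-0.2,0],[0.35,0.47,-0.13,0,0,-0.3,0],[0.45,0.6,-0.13,0,0,-0.4,0],[0.538,0.708,-0.1,0,0,-0.434,0],[0.538,0.708,0,0,0,-0.434,0],[0.538,0.708,0.044,0,0,-0.434,0],[0.538,0.708,0.044,0,0,-0.434,0],[0.538,0.708,0.044,0,0,-0.434,0]]'
python3 - <<'E'
from g import *
rel(down(.574,-.105,.256,184.8))
o=[]
for n,p,r in(('scene',[.52,-.11,.15],50),('top',[.52,-.11,.15],50)):
    f=cam(n); u,v=proj(f,p).astype(int); o.append(cv2.resize(f['img'][v-r:v+r,u-r:u+r],(400,400),interpolation=3))
    w=cloud(f);hsv=cv2.cvtColor(f['img'],cv2.COLOR_RGB2HSV);H,Sa=hsv[...,0],hsv[...,1]
    near=(np.hypot(w[...,0]-.482,w[...,1]+.105)<.045)&(w[...,2]>.09)
    b=near&(Sa>80)&(H>=4)&(H<22); 
    print(n,b.sum(),'zrange',np.percentile(w[b][:,2],[1,99]).round(3))
    for lo,hi in((.105,.148),(.150,.158),(.19,.21)):
        q=w[near&(w[...,2]>lo)&(w[...,2]<hi)]
        if len(q)>5: print(lo,len(q),q.mean(0).round(4),cv2.minAreaRect((q[:,:2]*1000).astype(np.float32)))
cv2.imwrite('pics/c6.png',np.hstack(o)[:,:,::-1])
E
```

```text
clock: 25.45
position: [0.4825, -0.105, 0.2567]
tool_rot: [3.139, -0.0, -3.059]
force: [-0.2, -0.3, -0.9]
grip_width: 0.0109
finger_force: 48.9
t 25.45 q [ 0.9   0.48 -1.07  1.89  0.48  1.06  1.28] pos [ 0.4825 -0.105   0.2567] F [-0.2 -0.3 -0.9] M [ 0.01  0.07 -0.01] w 0.0109 ff 48.889612555503845
world [ 0.574 -0.105  0.256] -> shift [-0.456 -0.038  0.003] turn [ 0.002 -0.    -0.001]
scene 349 zrange [0.115 0.264]
0.105 241 [ 0.4658 -0.1102  0.131 ] ((474.3780212402344, -115.88115692138672), (30.074995040893555, 58.49709701538086), 57.06158447265625)
0.15 90 [ 0.4729 -0.1111  0.1545] ((482.0229797363281, -103.8465805053711), (53.91926574707031, 35.75100326538086), 5.4474334716796875)
0.19 170 [ 0.4737 -0.1055  0.2007] ((480.50909423828125, -103.60792541503906), (32.83277130126953, 36.86503601074219), 4.301452159881592)Traceback (most recent call last):
  File "<stdin>", line 9, in <module>
    return _quantile_unchecked(
        a, q, axis, out, overwrite_input, method, keepdims, weights)
    return _ureduce(a,
                    func=_quantile_ureduce_func,
    ...<5 lines>...
                    overwrite_input=overwrite_input,
                    method=method)
    r = func(a, **kwargs)
    result = _quantile(arr,
                       quantiles=q,
    ...<2 lines>...
                       out=out,
                       weights=wgt)
    slices_having_nans = np.isnan(arr[-1, ...])
                                  ~~~^^^^^^^^^
IndexError: index -1 is out of bounds for axis 0 with size 0
```

The block centre is at (0.482, -0.104), yaw 5.4° and top at 0.1545, as planned (the arm hides it from the top view). I bring it in over the rail.

```bash
python3 -m inch '[[-0.1,-0.008,0.003,0,0,0,0],[-0.22,-0.018,0.003,0,0,0,0],[-0.32,-0.027,0.003,0,0,0,0],[-0.38,-0.032,0.003,0,0,0,0],[-0.42,-0.035,0.003,0,0,0,0],[-0.456,-0.038,0.003,0,0,0,0],[-0.456,-0.038,0.003,0,0,0,0],[-0.456,-0.038,0.003,0,0,0,0]]'
python3 - <<'E'
from g import *
rel(down(.574,-.105,.226,184.8))
f=cam('scene'); u,v=proj(f,[.56,-.12,.16]).astype(int); cv2.imwrite('pics/c6.png',cv2.resize(f['img'][v-45:v+45,u-60:u+60],(800,600),interpolation=3)[:,:,::-1])
w=cloud(f);hsv=cv2.cvtColor(f['img'],cv2.COLOR_RGB2HSV);H,Sa=hsv[...,0],hsv[...,1]
near=(np.hypot(w[...,0]-.574,w[...,1]+.105)<.045)&(w[...,2]>.09)
b=near&(Sa>80)&(H>=4)&(H<22); q=w[b&(w[...,2]<.16)]; print(len(q),q.min(0).round(4),q.max(0).round(4))
m=(abs(w[...,1]+.06)<.02)&(abs(w[...,2]-.172)<.01)&(abs(w[...,0]-.57)<.02)&(Sa<60); print('rail near',np.median(w[m],0).round(4),np.percentile(w[m][:,0],[3,97]).round(4))
E
```

```text
clock: 26.55
position: [0.5735, -0.105, 0.2557]
tool_rot: [3.139, -0.001, -3.058]
force: [-0.1, 0.4, -0.6]
grip_width: 0.0111
finger_force: 48.9
t 26.55 q [ 0.74  0.62 -0.99  1.67  0.56  1.16  1.26] pos [ 0.5735 -0.105   0.2557] F [-0.1  0.4 -0.6] M [-0.09  0.04 -0.  ] w 0.0111 ff 48.93360435962677
world [ 0.574 -0.105  0.226] -> shift [-0.002 -0.001  0.148] turn [ 0.002 -0.001 -0.   ]
254 [ 0.5441 -0.1241  0.1119] [ 0.5984 -0.0906  0.1572]
rail near [ 0.567  -0.0589  0.174 ] [0.5608 0.5738]
```

View pics/c6.png

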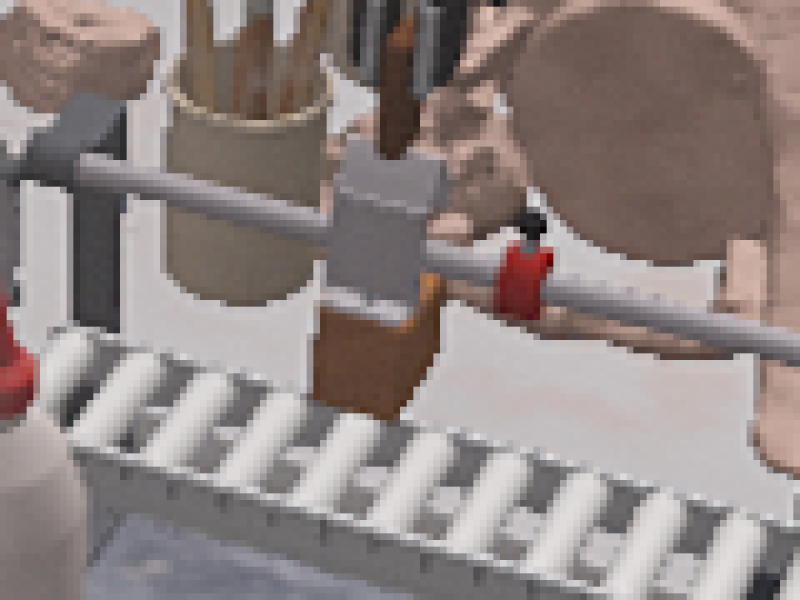

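The rail passes behind the steel leg at (380,250) and under the roof. The red collar is to the right at (525,280) with the gap clear. I lower it.

```bash
python3 -m inch '[[0,0,0.04,0,0,0,0],[0,0,0.08,0,0,0,0],[0,0,0.11,0,0,0,0],[0,0,0.13,0,0,0,0],[0,0,0.13,0,0,0,0]]'; python3 -c "
from g import *
rel(down(.574,-.105,.226,184.8))"; python3 -m inch '[[0,0,0.01,0,0,0,0],[0,0,0.018,0,0,0,0],[0,0,0.018,0,0,0,0]]'
```

```text
clock: 27.22
position: [0.5738, -0.1048, 0.2294]
tool_rot: [3.138, -0.001, -3.058]
force: [0.1, 0.1, 0.3]
grip_width: 0.0109
finger_force: 49.0
t 27.23 q [ 0.73  0.65 -0.98  1.7   0.59  1.12  1.23] pos [ 0.5738 -0.1048  0.2294] F [0.1 0.1 0.3] M [-0.04 -0.03 -0.03] w 0.0109 ff 48.95259439945221
world [ 0.574 -0.105  0.226] -> shift [-0.001 -0.001  0.017] turn [ 0.002 -0.001 -0.   ]
clock: 27.6
position: [0.5737, -0.1049, 0.2262]
tool_rot: [3.139, -0.001, -3.058]
force: [-2.6, -0.1, 2.5]
grip_width: 0.011
finger_force: 49.5
```

```bash
python3 -m inch '[[0.004,-0.03,-0.003,0,0,0,0],[0.004,-0.06,-0.003,0,0,0,0],[0.004,-0.09,-0.003,0,0,0,0],[0.004,-0.1,-0.003,0,0,0,0],[0.004,-0.1,-0.003,0,0,0,0]]'; python3 -m inch '[[0,-0.01,0,0,0,0,0],[0,-0.02,0,0,0,0,0],[0,-0.02,0,0,0,0,0]]'; python3 -m inch '[[0,-0.01,0,0,0,0,0],[0,-0.015,0,0,0,0,0],[0,-0.015,0,0,0,0,0]]'
```

```text
clock: 28.22
position: [0.5747, -0.1251, 0.2266]
tool_rot: [3.139, -0.001, -3.058]
force: [1.1, -0.0, -1.3]
grip_width: 0.0108
finger_force: 49.0
clock: 28.6
position: [0.5751, -0.129, 0.2266]
tool_rot: [3.139, -0.001, -3.058]
force: [0.6, -1.1, 0.3]
grip_width: 0.0111
finger_force: 49.0
clock: 28.98
position: [0.5752, -0.1309, 0.2267]
tool_rot: [3.137, -0.001, -3.057]
force: [-1.4, 4.9, 1.4]
grip_width: 0.0109
finger_force: 49.4
```

It touches the collar (4.9 N). I ease off, release gently and rise.

```bash
python3 -m inch '[[0,0.004,0.004,0,0,0,0],[0,0.004,0.004,0,0,0,0],[0,0.004,0.004,0,0,0,0.12],[0,0.004,0.004,0,0,0,0.25],[0,0.004,0.004,0,0,0,0.4],[0,0.004,0.004,0,0,0,0.4],[0,0.004,-0.1,0,0,0,0.4],[0,0.004,-0.3,0,0,0,0.4],[0,0.004,-0.6,0,0,0,0.4],[0.4,0.004,-0.8,0,0,0,0.4],[0.7,0.1,-0.8,0,0,0,0.4],[0.7,0.4,-0.8,0,0,0,0.4],[0.7,0.4,-0.8,0,0,0,0.4]]' 20
python3 - <<'E'
from g import *
S=cam('scene');T=cam('top');o=[]
for f,p,r in((S,[.57,-.13,.15],45),(T,[.57,-.13,.15],45)):
    u,v=proj(f,p).astype(int); o.append(cv2.resize(f['img'][v-r:v+r,u-r:u+r],(400,400),interpolation=3))
    w=cloud(f);hsv=cv2.cvtColor(f['img'],cv2.COLOR_RGB2HSV);H,Sa,V=hsv[...,0],hsv[...,1],hsv[...,2]
    near=(np.hypot(w[...,0]-.575,w[...,1]+.131)<.045)
    for lo,hi in((.118,.13),(.172,.19),(.222,.236)):
        q=w[near&(w[...,2]>lo)&(w[...,2]<hi)&(Sa>60)&(H>3)&(H<22)] if lo!=.172 else w[near&(w[...,2]>lo)&(w[...,2]<hi)&(Sa<60)]
        if len(q)>5: print(lo,len(q),q.mean(0).round(4),cv2.minAreaRect((q[:,:2]*1000).astype(np.float32)))
    b=w[near&(Sa>80)&(H>=4)&(H<22)&(w[...,2]>.07)]; print('wood z',np.percentile(b[:,2],[1,99]).round(3))
    red=(Sa>140)&((H<7)|(H>173))&(V>60)&(np.hypot(w[...,0]-.577,w[...,1]+.156)<.03)&(w[...,2]>.15); print('collar',red.sum(),w[red].min(0).round(4),w[red].max(0).round(4))
    c0=dict(top=[.5215,.175,.24],left=[.444,.22,.187],right=[.4525,.117,.187])
    for k,d in c0.items():
        q=(w.reshape(-1,3)-d)@Rh.as_matrix(); m=(V.ravel()<60)&(np.hypot(q[:,0],q[:,1])<.036)&(q[:,2]>-.012)&(q[:,2]<.01)
        if m.sum()>30:
            uu=np.linalg.svd(q[m,:2]-q[m,:2].mean(0))[2][0]; print(k,m.sum(),round(((np.degrees(np.arctan2(uu[1],uu[0]))-dict(top=0,left=120,right=240)[k])+90)%180-90,1))
cv2.imwrite('pics/c7.png',np.hstack(o)[:,:,::-1])
E
```

```text
clock: 30.6
position: [0.428, -0.0615, 0.3887]
tool_rot: [-3.141, 0.001, -3.055]
force: [0.4, -0.3, 0.4]
grip_width: 0.0343
finger_force: 0.0
0.118 59 [ 0.5673 -0.1375  0.1226] ((574.0263671875, -131.1763916015625), (50.83999252319336, 32.284698486328125), 5.207760810852051)
0.172 156 [ 0.5713 -0.129   0.1773] ((570.3223876953125, -131.75283813476562), (19.825334548950195, 88.67677307128906), 5.31547737121582)
0.222 46 [ 0.5724 -0.1303  0.2283] ((575.4644775390625, -128.97140502929688), (27.100053787231445, 12.997885704040527), 0.3129116892814636)
wood z [0.084 0.232]
collar 62 [ 0.5627 -0.164   0.1607] [ 0.5849 -0.1509  0.1861]
left 90 0.5
0.118 13 [ 0.5841 -0.1142  0.1224] ((583.70751953125, -114.13899993896484), (31.342700958251953, 3.0396296977996826), 3.180316209793091)
0.172 130 [ 0.5752 -0.1222  0.1764] ((575.89599609375, -130.6372833251953), (22.268781661987305, 89.36418914794922), 7.342996120452881)
0.222 44 [ 0.5759 -0.1295  0.2285] ((575.7825927734375, -129.440185546875), (22.068845748901367, 8.981437683105469), 2.0599782466888428)
wood z [0.099 0.233]
collar 16 [ 0.5742 -0.1559  0.1752] [ 0.589  -0.149   0.1972]
top 133 0.2
left 119 0.2
right 137 -0.0
```

View pics/c7.png

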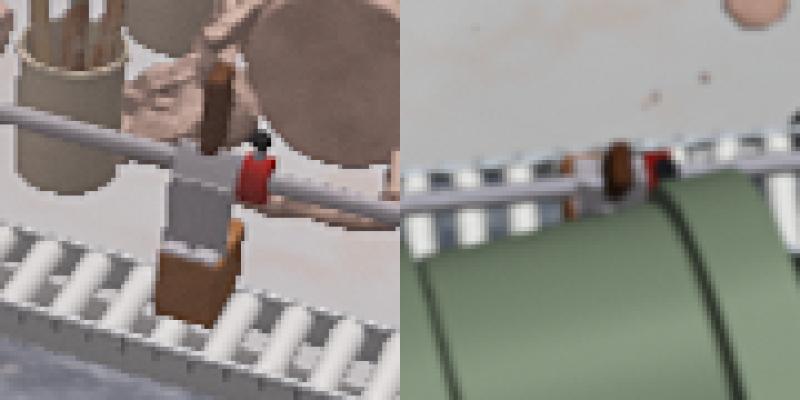

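The stop hangs plumb at (205,210) against the collar at (256,180). All wings measure within 0.5° of home, so I hand in.

```bash
python3 -c "
from workcell import bot
print(bot.job_done())"
```

```text
the job is handed in; nothing more can be done
None
```

The job is handed in at about 31 s of the 72 s: all three wing bolts measured within 0.5° of their end stops, and the length stop hangs upright on the rail, touching the collar; the judging gave no verdict, and I did not re-measure the bystanders at the end.

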